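Make up two robot-workshop kits

ROBOT

A 6-joint arm with a two-finger parallel gripper is mounted at the origin on the work surface. World frame = base frame: x ahead of the robot, y to its left, z up, the work surface at z = 0. Lengths are in m, angles in rad, forces in N, time in s.
With the tool pointing down it reaches from about 0.4 to 0.825 m from the base axis. Payload 7 kg.
Tool frame: the origin (TCP) lies between the finger pads; the fingertips stand 17 mm ahead of it and the grasp point (between the pads) lies 2 mm behind it; z points along the fingers, y is the direction in which the jaws open and shut (so a half turn about z gives the same grasp; the last joint's range is limited). The gripper opens to 88 mm and grips with 3 to 60 N. Pads are 19 mm wide; open, the fingers measure 130 mm over their backs; the gripper's body (78 mm by 193 mm) begins 47 mm behind the grasp point.
Start: joints at [-1.009, 0.359, 0.012, 0, -1.224, -0.288], TCP at [0.182, -0.65, 0.244] pointing down, gripper open.
Joint ranges: [-3.07, 3.07], [-1.43, 2.12], [-1.02, 1.25], [-3.03, 1.67], [-3.05, -0], [-3.03, 3.03]. Speed limits (rad/s): [2.39, 2.39, 3.01, 3.14, 3.14, 3.14].

INTERFACE

Orientations are given as [roll, pitch, yaw] about the fixed x, y, z axes, in that order (R = Rz(yaw) Ry(pitch) Rx(roll)).
In Python, from cell import bot, viewer gives the robot as it stands. The module is installed in compiled form; this text tells all that it offers.
- The arm moves only by the shell command python3 -m crank 'ROWS' [FORCE]. ROWS is JSON, a list of rows, each a list of 3 entries, a list of its own where there are three numbers: the opening, from -1 (shut) to 1 (fully open), then the shift along the tool's x, y, z in units of 25 mm (1.0 is 25 mm), then the turn about the tool's z in rad. A call has 1 to 12 rows; each row is the pose to reach, as a shift and turn from the pose measured when the call began, along the tool's axes at that moment; what a row does not reach only later rows make up. A row lasts 1/8 s, in which the tool goes at most 62.5 mm and 10.7 degrees, less where a joint would pass 70% of its speed; a pose out of reach is approached as far as the arm can. A call with a gripper value outside its range is refused whole. The fingers move at their own pace and stop on an object; FORCE is the grip in N (left out, the last holds). Time passes only in rows, so rows that repeat a pose let the fingers close. It gives the time, the measured TCP pose, the force and the opening at its end, in the units of the state.
- bot.get_state(): the state, without advancing time (a new reading comes with each control period).
- viewer.read_camera(name): name is "scene" or "top" or "wrist"; returns a dict with "frame" (420x560x3 uint8, blue, green, red), "fx", "fy", "cx", "cy" (pixels), "camera_from_world" (4x4, takes a point from world to camera coordinates); the wrist camera has in their place "hand_eye" (4x4, takes a point from camera to tool coordinates, whose origin is the TCP and whose axes are the flange's). Camera axes: x right, y down, z forward; pixel columns grow to the right and rows downward; lengths in m; the calibration is good to about 2 mm. A picture is of the moment at which its call begins: read the wrist's pose just before it. There is no depth.
- bot.sign_off(): hands the job in, once; it reports no verdict.
The state is a dict: "time": time; "joint_positions": joint angles; "qd": joint speeds; "effort": joint torques, N m; "ee_pos": TCP position; "tool_rot": TCP orientation; "force": force on the tool from outside, world axes, zero at the start; "ft_torque": the same for the moment, N m; "grip_width": finger opening in m.
Only numpy, scipy, OpenCV 4.12 (cv2) and the standard library are available. Lean on these libraries where they do the work, as an engineer would, in place of code of your own. Each camera call takes 0.05 s, during which the arm holds its last target.

TASK

Make up the two kits from the stock in the middle of the table, one part to a pocket: in the three-pocket tray the large servo in the middle pocket with the large bearing ring and the battery pack in the two end pockets (either way round), and in the two-pocket tray the small servo and the knob board, one in each pocket (either way round). Every part must lie flat on its pocket's floor the same way up as it stands now, set down and not dropped; leave the small ring, the gearmotor and the jar where they are.

Things in the scene. Friction and masses are not known exactly. Their poses are not given: they have to be found in the camera images.
- tray3: long plastic kit tray (grey floor, white walls) fixed to the table (stands at a new place and angle each time), 240 mm long (its x axis), 82 mm wide (y), with three square pockets of 76 x 76 mm inside in one row along x. Origin: centre of its underside. Pocket centres at x = -79, 0 and +79 mm, y = 0 in its frame. Pocket floor 4 mm above the table, walls and dividers 3 mm thick and 9 mm high (5 mm above the pocket floor), open above
- tray2: short plastic kit tray (grey floor, white walls) fixed to the table (stands at a new place and angle each time), 161 mm long (its x axis), 82 mm wide (y), with two square pockets of 76 x 76 mm inside in one row along x. Origin: centre of its underside. Pocket centres at x = -39.5 and +39.5 mm, y = 0 in its frame. Pocket floor 4 mm above the table, walls and dividers 3 mm thick and 9 mm high (5 mm above the pocket floor), open above
- servo_large: large servo motor of blue plastic standing upright, shaft up: body 40 x 20 x 37 mm, long side along its x axis, with a mounting flange 27 to 30 mm up sticking out at both short ends (54 mm long over all, level with the sides), white round disc on the shaft on top (towards +x), 43 mm high in all, about 50 g. Origin: centre of its underside, z up. Plain to grip across the 20 mm width (y)
- servo_small: small servo motor of blue plastic standing upright, shaft up: body 23 x 12.5 x 24 mm, long side along its x axis, with a mounting flange 16 to 19 mm up sticking out at both short ends (33 mm long over all, level with the sides), white round disc on the shaft on top (towards +x), 30 mm high in all, about 15 g. Origin: centre of its underside, z up. Plain to grip across the 12.5 mm width (y)
- knob_board: control knob on a little board: green board 32 x 32 x 3 mm lying flat, on it a slim metal potentiometer carrying a black round knob of 22 mm diameter from 18 to 38 mm up; about 30 g. Origin: centre of the board's underside, z up. Grip it by the knob
- ring_large: plain aluminium bearing ring lying flat, outside diameter 46 mm, hole 24 mm, 20 mm high, z up. Origin: centre of its underside. About 60 g; grip it across the outside
- battery: two-cell battery pack: black holder with two bare steel cells side by side, 58 x 31 x 18 mm (thin end ribs to 19.5), long along its x axis, lying flat, about 60 g. Origin: centre of its underside, z up. Grip it across the 31 mm width (y)
- ring_small: plain aluminium bearing ring lying flat, outside diameter 28 mm, hole 14 mm, 12 mm high, z up. Origin: centre of its underside. Spare: stays in stock
- gearmotor: yellow gearbox block 36 x 22 x 19 mm with a round steel motor out of one end (65 mm long over all along x), 27 mm high at its shaft stub. Origin: on the underside, about mid-length. Spare: stays in stock
- jar: low round glass jar with white lid, 54 mm diameter, 42 mm high. Origin: centre of its underside. Stays in stock

How it is judged:
By the outcome, as a careful person would: the job done as asked, in the order asked, and still so for the second after the job is handed in, with the robot touching nothing.
It also fails if it takes over 144 s, if anything falls off the work surface, if the arm or the gripper's body presses on something with over 40 N, if the wrist force passes 120 N, or if a joint passes its speed limit or range.

## Working session

There is one attempt and no reset: what is moved stays moved. The work goes in short steps, Python scripts to look and compute and a shell command to move; the robot and the scene stay as the last step left them, time stands still between calls to the robot, and variables do not carry over. Pictures are saved under pics/ and viewed, and the job is handed in when it is done.

```bash
mkdir -p pics
python3 - <<'E'
from cell import bot, viewer
import cv2,numpy as np
s=bot.get_state()
print(s)
for n in ("scene","top","wrist"):
    c=viewer.read_camera(n); cv2.imwrite(f"pics/{n}0.png",c["frame"])
    print(n,{k:(np.round(v,4).tolist() if k!='frame' else 0) for k,v in c.items()})
E
```

```text
{'time': 0.0, 'joint_positions': array([-1.00890298e+00,  3.59370684e-01,  1.10718547e-02, -3.72454032e-04,
       -1.22408548e+00, -2.88146817e-01]), 'qd': array([ 2.63506990e-04, -7.26579897e-05, -1.88767435e-04,  2.50706375e-04,
       -1.53092729e-03,  1.10554673e-03]), 'effort': array([-8.37750595e-04, -5.82717562e+01,  2.93049717e+01,  6.99720427e+00,
        6.77498057e-03, -1.20564591e-04]), 'ee_pos': array([ 0.18237243, -0.64942321,  0.24263477]), 'tool_rot': array([ 3.13997063e+00, -1.15615392e-04, -2.86797287e+00]), 'force': array([ 0.26507901,  0.428836  , -0.29996877]), 'ft_torque': array([-0.01406379, -0.00883966,  0.05672916]), 'grip_width': 0.08780312564703822}
scene {'frame': 0, 'fx': 412.5404, 'fy': 412.5404, 'cx': 274.6832, 'cy': 213.1689, 'camera_from_world': [[0.8251, 0.5647, 0.0159, -0.4626], [0.3687, -0.517, -0.7725, -0.1868], [-0.428, 0.6433, -0.6348, 0.9938], [0.0, 0.0, 0.0, 1.0]]}
top {'frame': 0, 'fx': 492.8269, 'fy': 492.8269, 'cx': 274.0849, 'cy': 211.7114, 'camera_from_world': [[0.0141, -0.9997, 0.0188, -0.0091], [-0.9977, -0.0153, -0.0663, 0.5573], [0.0666, -0.0178, -0.9976, 0.9427], [0.0, 0.0, 0.0, 1.0]]}
wrist {'frame': 0, 'fx': 295.6042, 'fy': 295.6042, 'cx': 281.319, 'cy': 209.0097, 'hand_eye': [[-0.0003, -0.9537, -0.3008, 0.0814], [1.0, -0.0003, -0.0001, -0.0001], [0.0001, -0.3008, 0.9537, -0.1423], [0.0, 0.0, 0.0, 1.0]]}
```

View pics/top0.png

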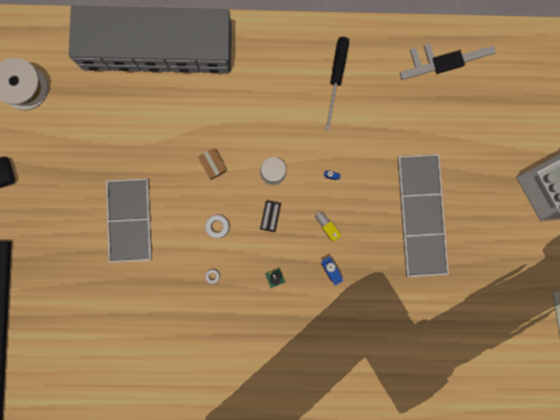

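View pics/scene0.png

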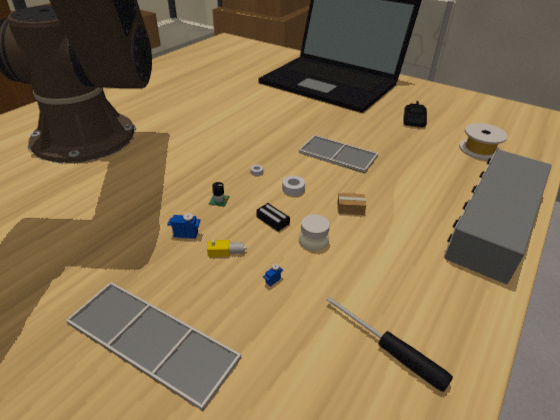

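```bash
cat > h.py <<'E'
from cell import bot, viewer
import cv2,numpy as np
from scipy.spatial.transform import Rotation as R
def toolT():
    s=bot.get_state(); T=np.eye(4); T[:3,:3]=R.from_euler('xyz',s['tool_rot']).as_matrix(); T[:3,3]=s['ee_pos']; return T
def cam(n):
    """frame, K, world_from_camera"""
    T=toolT(); c=viewer.read_camera(n)
    K=np.array([[c['fx'],0,c['cx']],[0,c['fy'],c['cy']],[0,0,1]])
    W=T@np.array(c['hand_eye']) if n=='wrist' else np.linalg.inv(c['camera_from_world'])
    return c['frame'],K,W
def p2w(uv,z,K,W):
    uv=np.atleast_2d(uv).astype(float); d=(np.c_[uv,np.ones(len(uv))]@np.linalg.inv(K).T)@W[:3,:3].T
    o=W[:3,3]; t=(z-o[2])/d[:,2]; return o+d*t[:,None]
def w2p(P,K,W):
    C=np.linalg.inv(W); q=np.atleast_2d(P)@C[:3,:3].T+C[:3,3]; q=q@K.T; return q[:,:2]/q[:,2:]
def goto(x,y,z=None,yaw=None):
    """units of shift for the rows from current pose"""
    T=toolT(); z=T[2,3] if z is None else z
    d=T[:3,:3].T@(np.array([x,y,z])-T[:3,3])/0.025
    s=bot.get_state(); out=[np.round(d,3).tolist()]
    if yaw is not None:
        # tool down: world yaw of jaw y-axis; turn about tool z = -(dyaw)
        a=np.arctan2(T[1,1],T[0,1]); dy=(yaw-a+np.pi/2)%np.pi-np.pi/2
        out.append(('turn',round(-dy,3),'j6',round(s['joint_positions'][5],3)))
    print('shift',*out)
E
python3 - <<'E'
from h import *
f,K,W=cam('top')
pts=dict(tray2=(129,220),tray3=(424,215),ss=(332,175),jar=(273,170),bat=(271,216),rl=(217,227),rs=(212,276),kb=(276,278),sl=(332,269),gm=(328,227),brown=(212,163))
for k,v in pts.items(): print(k,p2w(v,0.015,K,W)[0].round(3))
cv2.imwrite('pics/top_z.png',cv2.resize(f[140:295,95:455],None,fx=2.2,fy=2.2,interpolation=cv2.INTER_CUBIC))
E
```

```text
tray2 [0.537 0.281 0.015]
tray3 [ 0.556 -0.296  0.015]
ss [ 0.632 -0.114  0.015]
jar [0.64  0.002 0.015]
bat [0.549 0.005 0.015]
rl [0.526 0.11  0.015]
rs [0.431 0.118 0.015]
kb [ 0.429 -0.006  0.015]
sl [ 0.448 -0.115  0.015]
gm [ 0.529 -0.107  0.015]
brown [0.652 0.122 0.015]
```

View pics/top_z.png

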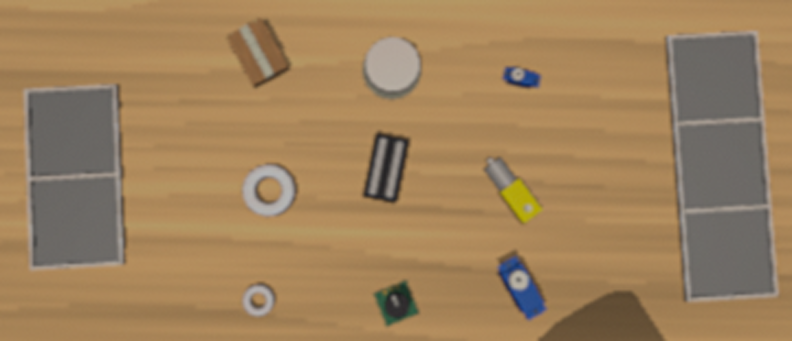

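View pics/wrist0.png

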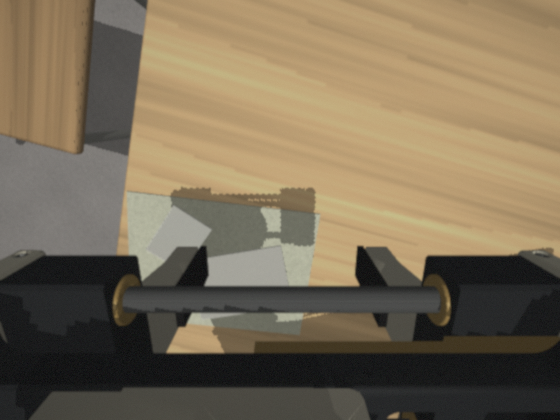

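Run:
```python
from h import *
f,K,W=cam('top')
def z(p): p=np.array(p,float); return (p+.5)/2.2-.5+np.array([95,140])
def tray(c,L):
    P=p2w(z(c),0.009,K,W)[:,:2]; m=P.mean(0)
    e=[np.linalg.norm(P[i]-P[(i+1)%4]) for i in range(4)]
    d=(P[3]-P[0]+P[2]-P[1]); print(m.round(4),np.round(e,4),'ang',np.arctan2(d[1],d[0]).round(3))
tray([(668,36),(757,32),(777,296),(686,300)],.24)
tray([(24,90),(116,86),(123,263),(31,268)],.161)
def seg(n,a,b,h):
    P=p2w(z([a,b]),h,K,W)[:,:2]; d=P[1]-P[0]; print(n,P.mean(0).round(4),np.linalg.norm(d).round(4),'ang',np.arctan2(d[1],d[0]).round(3))
seg('sl',(507,257),(538,315),.03)
seg('ss',(540,80),(503,73),.019)
seg('bat',(382,201),(394,134),.0195)
T=toolT();print(T[:3,:3].round(2))
goto(0.448,-0.115,0.244,-1.0)
```

```text
[ 0.5566 -0.2959] [0.0814 0.2386 0.0819 0.2381] ang -3.075
[0.5377 0.2843] [0.0818 0.158  0.081  0.1586] ang -3.069
sl [ 0.447  -0.1137] 0.0569 ang -2.64
ss [ 0.6323 -0.1132] 0.0336 ang 1.399
bat [0.5492 0.0048] 0.0604 ang -0.162
[[-0.96 -0.27 -0.  ]
 [-0.27  0.96  0.  ]
 [ 0.    0.   -1.  ]]
shift [-16.009, 17.718, -0.023] ('turn', np.float64(-0.297), 'j6', np.float64(-0.288))
```

```bash
python3 -m crank '[[1,[-16,17.7,0],-0.22],[1,[-16,17.7,0],-0.22],[1,[-16,17.7,0],-0.22],[1,[-16,17.7,0],-0.22],[1,[-16,17.7,0],-0.22],[1,[-16,17.7,0],-0.22],[1,[-16,17.7,0],-0.22],[1,[-16,17.7,0],-0.22],[1,[-16,17.7,0],-0.22],[1,[-16,17.7,0],-0.22],[1,[-16,17.7,1.5],-0.22],[1,[-16,17.7,1.5],-0.22]]' 30
python3 - <<'E'
from h import *
f,K,W=cam('wrist'); cv2.imwrite('pics/w1.png',f)
np.savez('w1',K=K,W=W)
print(w2p([[0.447,-0.1137,0.043]],K,W))
E
```

```text
time: 1.75
ee_pos: [0.4462, -0.1151, 0.204]
tool_rot: [3.139, -0.004, -2.647]
force: [-0.3, -0.7, 0.3]
grip_width: 0.0875
[[281.89392946 198.08458128]]
```

View pics/w1.png

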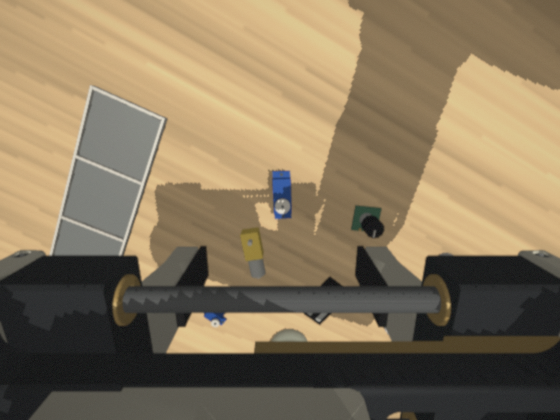

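Run:
```python
import cv2
f=cv2.imread('pics/w1.png')[150:240,230:400]
cv2.imwrite('pics/w1z.png',cv2.resize(f,None,fx=4.5,fy=4.5,interpolation=cv2.INTER_CUBIC))
```

```text
(no output)
```

View pics/w1z.png

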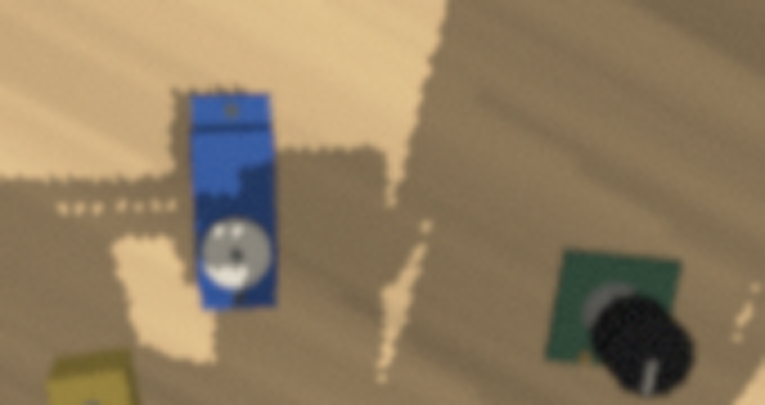

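Run:
```python
from h import *
d=np.load('w1.npz');K,W=d['K'],d['W']
z=lambda p:(np.array(p,float)+.5)/4.5-.5+np.array([230,150])
far=p2w(z([(191,96),(271,95)]),.030,K,W)[:,:2]; near=p2w(z([(202,309),(276,306)]),.030,K,W)[:,:2]
print('w',np.linalg.norm(far[0]-far[1]),np.linalg.norm(near[0]-near[1]))
m=[far.mean(0),near.mean(0)];v=m[1]-m[0];c=(m[0]+m[1])/2
print('len',np.linalg.norm(v),'ang',np.arctan2(v[1],v[0]),'c',c)
disc=p2w(z([(236,255)]),.043,K,W)[0,:2];print('disc',disc, np.linalg.norm(disc-c))
goto(*c,0.033,np.arctan2(v[1],v[0])+np.pi/2)
```

```text
w 0.01917426087021383 0.01863702835783449
len 0.053746165950748895 ang 0.5311478312452412 c [ 0.44694395 -0.11371035]
disc [ 0.45492524 -0.10922805] 0.00915379744619932
shift [-0.042, 0.063, 6.906] ('turn', np.float64(-0.037), 'j6', np.float64(-1.251))
```

```bash
python3 -m crank '[[0.1,[0,0,3],-0.037],[0.1,[-0.04,0.06,5],-0.037],[0.1,[-0.04,0.06,6.5],-0.037],[0.1,[-0.04,0.06,6.9],-0.037],[0.1,[-0.04,0.06,6.9],-0.037],[-0.6,[-0.04,0.06,6.9],-0.037],[-1,[-0.04,0.06,6.9],-0.037],[-1,[-0.04,0.06,6.9],-0.037],[-1,[-0.04,0.06,6.9],-0.037],[-1,[-0.04,0.06,6.9],-0.037],[-1,[-0.04,0.06,6.9],-0.037],[-1,[-0.04,0.06,6.9],-0.037]]' 25
```

```text
time: 3.3
ee_pos: [0.4473, -0.1137, 0.0338]
tool_rot: [3.141, -0.002, -2.61]
force: [-2.9, 1.6, 8.4]
grip_width: 0.0202
```

Run:
```python
from h import *
goto(0.5566,-0.2959,0.124,0.067+np.pi/2)
```

```text
shift [-0.068, -8.494, -3.618] ('turn', np.float64(0.465), 'j6', np.float64(-1.218))
```

```bash
python3 -m crank '[[-1,[0,0,-1],0],[-1,[0,0,-3],0],[-1,[0,-1,-3.6],0.1],[-1,[0,-3,-3.6],0.2],[-1,[0,-5,-3.6],0.3],[-1,[0,-7,-3.6],0.4],[-1,[-0.07,-8.5,-3.6],0.465],[-1,[-0.07,-8.5,-3.6],0.465],[-1,[-0.07,-8.5,-3.6],0.465],[-1,[-0.07,-8.5,-3.6],0.465]]'
python3 - <<'E'
from h import *
f,K,W=cam('wrist'); cv2.imwrite('pics/w2.png',f)
np.savez('w2',K=K,W=W)
f,_,_=cam('top');cv2.imwrite('pics/t2.png',f)
E
```

```text
time: 4.55
ee_pos: [0.5563, -0.2952, 0.1237]
tool_rot: [3.141, -0.002, -3.074]
force: [-0.4, -1.0, -0.4]
grip_width: 0.0197
```

View pics/w2.png

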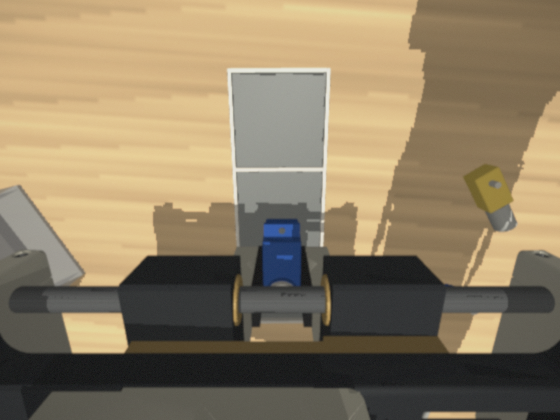

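Run:
```python
from h import *
d=np.load('w2.npz');K,W=d['K'],d['W']
P=p2w([(228,69),(330,69),(234,170),(326,170)],.009,K,W)[:,:2]
print(P.round(4))
u=np.array([np.cos(.067),np.sin(.067)])
e=(P[0]+P[1])/2;dv=(P[2]+P[3])/2
print('ctr from end',e+.12*u,'from divider',dv+.0395*u,'ang',np.arctan2(*(dv-e)[::-1]), np.linalg.norm(P[0]-P[1]),np.linalg.norm(P[2]-P[3]))
n=P[1]-P[0];print(np.arctan2(n[1],n[0])-np.pi/2)
goto(0.5566,-0.2959,0.0385,0.067+np.pi/2)
```

```text
[[ 0.4424 -0.3453]
 [ 0.437  -0.2646]
 [ 0.5228 -0.339 ]
 [ 0.5174 -0.2587]]
ctr from end [ 0.55941739 -0.29691442] from divider [ 0.55954461 -0.2961973 ] ang 0.07576323882820735 0.08096301807066648 0.08052999212945906
0.06730668628167846
shift [-0.005, -0.026, 3.418] ('turn', np.float64(0.001), 'j6', np.float64(-1.325))
```

```bash
python3 -m crank '[[-1,[-0.07,0,1.5],0],[-1,[-0.07,0,2.6],0],[-1,[-0.07,0,3.0],0],[-1,[-0.07,0,3.2],0],[-1,[-0.07,0,3.3],0],[-1,[-0.07,0,3.35],0],[-1,[-0.07,0,3.4],0],[-1,[-0.07,0,3.4],0],[-1,[-0.07,0,3.4],0]]'
```

```text
time: 5.78
ee_pos: [0.5582, -0.2952, 0.0391]
tool_rot: [3.142, -0.001, -3.074]
force: [0.3, -0.1, -1.0]
grip_width: 0.0197
```

```bash
python3 -m crank '[[-1,[0,0,0.03],0],[-1,[0,0,0.05],0],[-1,[0,0,0.07],0],[-1,[0,0,0.07],0],[-1,[0,0,0.07],0]]'
```

```text
time: 6.4
ee_pos: [0.5583, -0.2952, 0.0378]
tool_rot: [-3.142, -0.001, -3.074]
force: [-2.0, 1.3, 5.5]
grip_width: 0.02
```

```bash
python3 -m crank '[[-0.5,[0,0,0],0],[-0.4,[0,0,0],0],[-0.2,[0,0,0],0],[-0.2,[0,0,0],0],[-0.2,[0,0,-0.5],0],[-0.2,[0,0,-2],0],[-0.2,[0,0,-4],0],[-0.2,[0,0,-6],0],[-0.2,[0,0,-6],0]]'
python3 - <<'E'
from h import *
f,K,W=cam('wrist'); cv2.imwrite('pics/w3.png',f)
goto(.526,.1097,.17)
E
```

```text
time: 7.52
ee_pos: [0.5609, -0.2961, 0.194]
tool_rot: [-3.138, 0.008, -3.073]
force: [-0.8, -0.6, -0.9]
grip_width: 0.0353
shift [0.244, 16.261, 0.82]
```

View pics/w3.png

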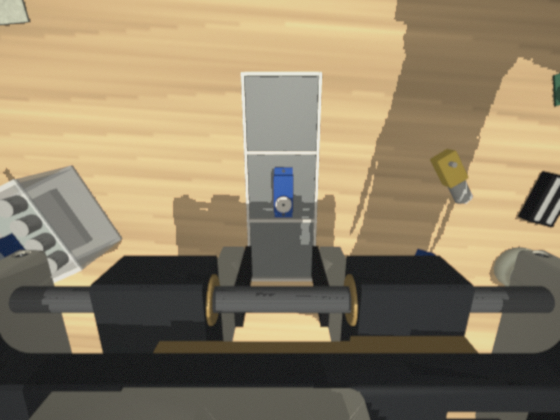

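```bash
python3 -m crank '[[0.5,[0.24,2.5,0.4],0],[0.5,[0.24,5,0.8],0],[0.5,[0.24,7.5,0.8],0],[0.5,[0.24,10,0.8],0],[0.5,[0.24,12.5,0.8],0],[0.5,[0.24,14.5,0.8],0],[0.5,[0.24,15.8,0.8],0],[0.5,[0.24,16.25,0.8],0],[0.5,[0.24,16.25,0.8],0],[0.5,[0.24,16.25,0.8],0],[0.5,[0.24,16.25,0.8],0]]'
python3 - <<'E'
from h import *
f,K,W=cam('wrist'); cv2.imwrite('pics/w4.png',f)
np.savez('w4',K=K,W=W)
g=f[80:260,200:420]
cv2.imwrite('pics/w4z.png',cv2.resize(g,None,fx=3,fy=3,interpolation=cv2.INTER_CUBIC))
E
```

```text
time: 8.95
ee_pos: [0.5261, 0.1084, 0.1704]
tool_rot: [-3.14, 0.004, -3.075]
force: [0.3, 0.1, 0.4]
grip_width: 0.0659
```

View pics/w4z.png

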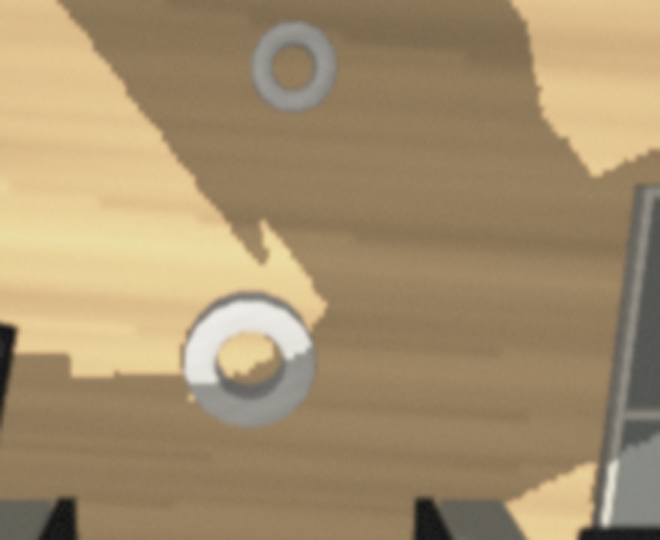

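View pics/w4.png

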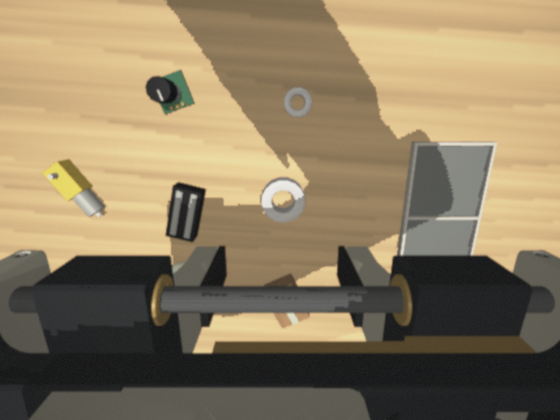

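Run:
```python
from h import *
d=np.load('w4.npz');K,W=d['K'],d['W']
z=lambda p:(np.array(p,float)+.5)/3-.5+np.array([200,80])
P=p2w(z([(184,361),(316,361),(250,297),(250,427),(250,361)]),.02,K,W)[:,:2]
print(np.linalg.norm(P[0]-P[1]),np.linalg.norm(P[2]-P[3]),P[4], P[:4].mean(0))
c=P[:4].mean(0)
goto(*c,.024)
Q=p2w([(413,142),(495,143)],.009,K,W)[:,:2];print(Q,np.linalg.norm(Q[0]-Q[1]),Q.mean(0)+.0805*np.array([np.cos(.072),np.sin(.072)]))
```

```text
0.045247540988791295 0.04639111045888636 [0.52785085 0.10988548] [0.52829743 0.10991431]
shift [-0.066, 0.06, 5.859]
[[0.46188762 0.23623753]
 [0.4573989  0.31854989]] 0.08243466058894747 [0.53993469 0.2831847 ]
```

```bash
python3 -m crank '[[0.5,[-0.06,0.06,2.5],0],[0.5,[-0.06,0.06,4.5],0],[0.5,[-0.06,0.06,5.5],0],[0.5,[-0.06,0.06,5.83],0],[0.5,[-0.06,0.06,5.83],0],[0.2,[-0.06,0.06,5.83],0],[-0.2,[-0.06,0.06,5.83],0],[-0.2,[-0.06,0.06,5.83],0],[-0.2,[-0.06,0.06,5.83],0],[-0.2,[-0.06,0.06,5.83],0],[-0.2,[-0.06,0.06,5.83],0]]' 25
python3 - <<'E'
from h import *
u=np.array([np.cos(.068),np.sin(.068)])
c=np.array([.5582,-.2958])
for s in (-1,1): goto(*(c+s*.079*u),.11,.068+np.pi/2)
E
```

```text
time: 10.38
ee_pos: [0.5286, 0.1102, 0.0256]
tool_rot: [-3.14, 0.005, -3.074]
force: [-0.7, -0.0, 8.2]
grip_width: 0.0447
shift [3.049, -16.289, -3.371] ('turn', np.float64(-0.001), 'j6', np.float64(-2.08))
shift [-3.271, -16.283, -3.338] ('turn', np.float64(-0.001), 'j6', np.float64(-2.08))
```

```bash
python3 -m crank '[[-0.2,[0,0,-0.8],0],[-0.2,[0,0,-2.4],0],[-0.2,[0,-1,-3.3],0],[-0.2,[-0.6,-3,-3.3],0],[-0.2,[-1,-5.3,-3.3],0],[-0.2,[-1.5,-7.6,-3.3],0],[-0.2,[-2,-9.9,-3.3],0],[-0.2,[-2.5,-12.2,-3.3],0],[-0.2,[-2.9,-14.2,-3.3],0],[-0.2,[-3.27,-15.6,-3.3],0],[-0.2,[-3.27,-16.28,-3.3],0],[-0.2,[-3.27,-16.28,-3.3],0]]'
python3 - <<'E'
from h import *
u=np.array([np.cos(.068),np.sin(.068)])
c=np.array([.5582,-.2958])
goto(*(c+.079*u),.0296,.068+np.pi/2)
f,K,W=cam('wrist'); cv2.imwrite('pics/w5.png',f)
np.savez('w5',K=K,W=W)
f,K,W=cam('scene'); cv2.imwrite('pics/s5.png',f)
E
```

```text
time: 11.88
ee_pos: [0.6363, -0.2912, 0.1084]
tool_rot: [-3.141, 0.004, -3.076]
force: [-0.7, 0.7, 0.1]
grip_width: 0.0445
shift [-0.016, 0.03, 3.154] ('turn', np.float64(-0.003), 'j6', np.float64(-1.354))
```

View pics/w5.png

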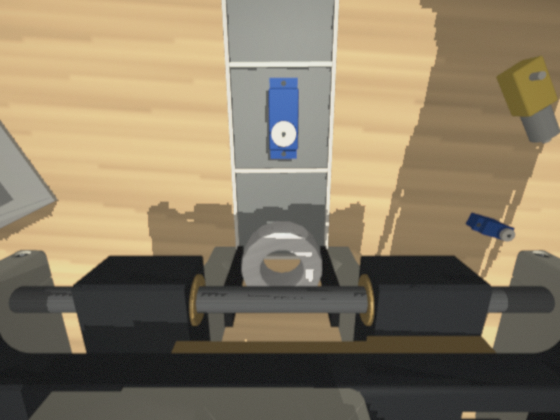

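View pics/s5.png

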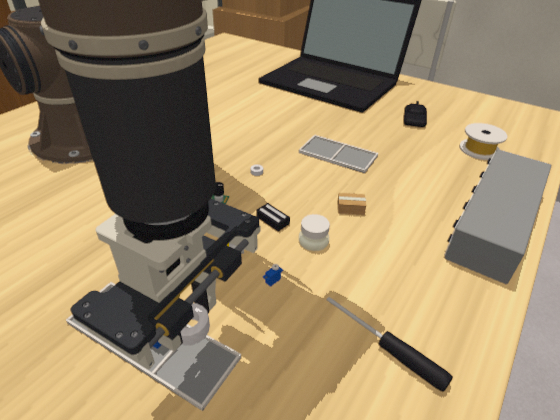

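Run:
```python
from h import *
d=np.load('w5.npz');K,W=d['K'],d['W']
for zz in (.1028,.0828):
  P=p2w([(282,222),(243,262),(322,262),(282,252)],zz,K,W)
  print(P[:,:2].round(4))
D=p2w([(234,171),(329,171),(229,65),(337,65)],.009,K,W)[:,:2]
u=np.array([np.cos(.068),np.sin(.068)])
print((D[0]+D[1])/2-.0395*u,(D[2]+D[3])/2+.0395*u)
S=p2w([(284,133)],.047,K,W);print(S)
```

```text
[[ 0.6089 -0.2926]
 [ 0.634  -0.3127]
 [ 0.6311 -0.2689]
 [ 0.6264 -0.2915]]
[[ 0.6163 -0.2921]
 [ 0.6447 -0.3149]
 [ 0.6415 -0.2652]
 [ 0.6362 -0.2908]]
[ 0.55946196 -0.29627798] [ 0.55908625 -0.29497233]
[[ 0.56625625 -0.29403805  0.047     ]]
```

```bash
python3 -m crank '[[-0.2,[-0.05,0.03,1.5],0],[-0.2,[-0.05,0.03,2.5],0],[-0.2,[-0.05,0.03,2.8],0],[-0.2,[-0.05,0.03,3.0],0],[-0.2,[-0.05,0.03,3.08],0],[-0.2,[-0.05,0.03,3.12],0],[-0.2,[-0.05,0.03,3.14],0],[-0.2,[-0.05,0.03,3.14],0],[-0.2,[-0.05,0.03,3.14],0]]'
```

```text
time: 13.1
ee_pos: [0.6382, -0.289, 0.0305]
tool_rot: [-3.141, 0.005, -3.075]
force: [-0.2, -0.8, 0.6]
grip_width: 0.0441
```

```bash
python3 -m crank '[[-0.2,[0,0,0.02],0],[-0.2,[0,0,0.04],0],[-0.2,[0,0,0.06],0],[-0.2,[0,0,0.06],0]]'
```

```text
time: 13.6
ee_pos: [0.6382, -0.289, 0.0297]
tool_rot: [-3.14, 0.005, -3.074]
force: [-1.7, 0.4, 5.0]
grip_width: 0.0445
```

```bash
python3 -m crank '[[0.05,[0,0,0],0],[0.2,[0,0,0],0],[0.35,[0,0,0],0],[0.35,[0,0,0],0],[0.35,[0,0,-0.5],0],[0.35,[0,0,-1.5],0],[0.35,[0,0,-3.5],0],[0.35,[0,0,-5.5],0],[0.35,[0,0,-5.5],0],[0.35,[0,0,-5.5],0]]'
python3 - <<'E'
from h import *
f,K,W=cam('wrist'); cv2.imwrite('pics/w6.png',f)
goto(.5492,.0048,.17,-.162+np.pi/2)
E
```

```text
time: 14.85
ee_pos: [0.6374, -0.2888, 0.1679]
tool_rot: [-3.141, 0.006, -3.075]
force: [-0.3, -0.4, -0.1]
grip_width: 0.0592
shift [2.716, 11.949, -0.146] ('turn', np.float64(0.229), 'j6', np.float64(-1.356))
```

View pics/w6.png

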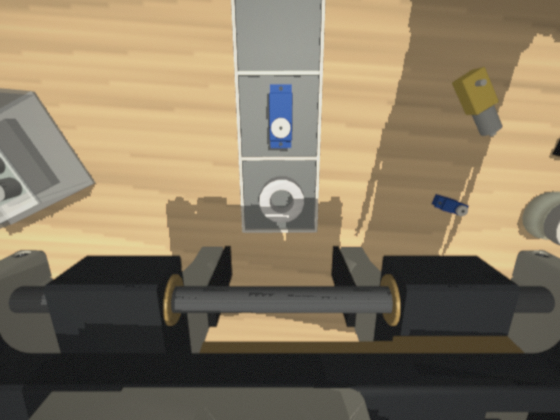

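Ring sits within the far pocket (centre about pixel 282,199), servo in the middle. Now the battery.

```bash
python3 -m crank '[[0.25,[0.5,2.2,0],0.05],[0.25,[1,4.4,0],0.1],[0.25,[1.5,6.6,0],0.15],[0.25,[2,8.8,0],0.2],[0.25,[2.5,10.8,0],0.229],[0.25,[2.7,11.95,0],0.229],[0.25,[2.7,11.95,0],0.229],[0.25,[2.7,11.95,0],0.229],[0.25,[2.7,11.95,0],0.229]]'
python3 - <<'E'
from h import *
f,K,W=cam('wrist'); cv2.imwrite('pics/w7.png',f)
np.savez('w7',K=K,W=W)
g=f[140:270,200:380]
cv2.imwrite('pics/w7z.png',cv2.resize(g,None,fx=4,fy=4,interpolation=cv2.INTER_CUBIC))
E
```

```text
time: 16.02
ee_pos: [0.5495, 0.0041, 0.1658]
tool_rot: [-3.141, 0.004, 2.979]
force: [0.1, -0.1, -0.1]
grip_width: 0.0552
```

View pics/w7z.png

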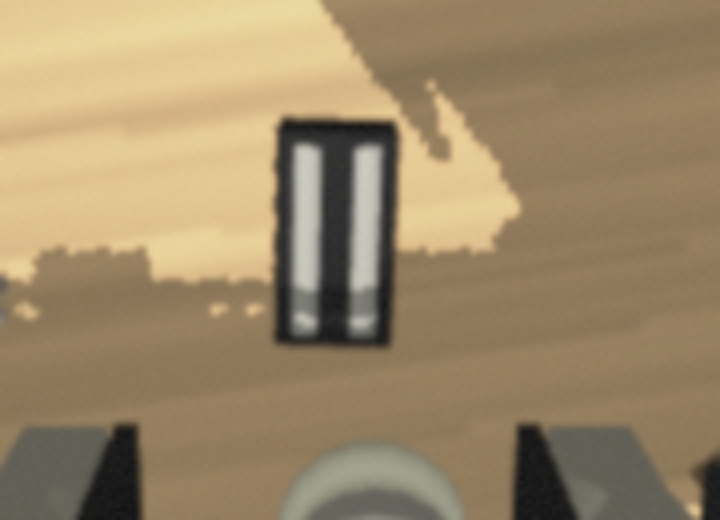

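Run:
```python
from h import *
d=np.load('w7.npz');K,W=d['K'],d['W']
z=lambda p:(np.array(p,float)+.5)/4-.5+np.array([200,140])
P=p2w(z([(280,128),(397,131),(389,346),(276,343)]),.019,K,W)[:,:2]
print([np.linalg.norm(P[i]-P[(i+1)%4]).round(4) for i in range(4)])
v=P[2]+P[3]-P[0]-P[1];a=np.arctan2(v[1],v[0]);print(P.mean(0),a)
goto(*P.mean(0),.0255,a+np.pi/2)
```

```text
[np.float64(0.0289), np.float64(0.0567), np.float64(0.0295), np.float64(0.0567)]
[0.55032465 0.0061927 ] -0.18798373358116452
shift [0.008, 0.091, 5.618] ('turn', np.float64(0.025), 'j6', np.float64(-2.1))
```

```bash
python3 -m crank '[[0.25,[0,0.09,2.5],0.025],[0.25,[0,0.09,4.5],0.025],[0.25,[0,0.09,5.4],0.025],[0.25,[0,0.09,5.66],0.025],[0.25,[0,0.09,5.66],0.025],[-0.1,[0,0.09,5.66],0.025],[-0.6,[0,0.09,5.66],0.025],[-0.6,[0,0.09,5.66],0.025],[-0.6,[0,0.09,5.66],0.025],[-0.6,[0,0.09,5.66],0.025],[-0.6,[0,0.09,5.66],0.025]]' 25
python3 - <<'E'
from h import *
u=np.array([np.cos(.068),np.sin(.068)])
c=np.array([.559,-.2957])
goto(*(c-.079*u),.11,.068+np.pi/2)
E
```

```text
time: 17.45
ee_pos: [0.5509, 0.0063, 0.0252]
tool_rot: [3.141, 0.005, 2.954]
force: [-1.7, 1.6, 6.0]
grip_width: 0.0307
shift [0.466, -12.605, -3.402] ('turn', np.float64(-0.256), 'j6', np.float64(-2.13))
```

```bash
python3 -m crank '[[-0.6,[0,0,-0.8],0],[-0.6,[0,0,-2.4],0],[-0.6,[0,-1.5,-3.4],-0.05],[-0.6,[0.1,-3.7,-3.4],-0.1],[-0.6,[0.2,-6,-3.4],-0.15],[-0.6,[0.3,-8.3,-3.4],-0.2],[-0.6,[0.4,-10.5,-3.4],-0.256],[-0.6,[0.47,-12.1,-3.4],-0.256],[-0.6,[0.47,-12.6,-3.4],-0.256],[-0.6,[0.47,-12.6,-3.4],-0.256],[-0.6,[0.47,-12.6,-3.4],-0.256]]'
python3 - <<'E'
from h import *
u=np.array([np.cos(.068),np.sin(.068)])
c=np.array([.559,-.2957])
goto(*(c-.079*u),.0292,.068+np.pi/2)
f,K,W=cam('wrist'); cv2.imwrite('pics/w8.png',f)
E
```

```text
time: 18.82
ee_pos: [0.4802, -0.3001, 0.1099]
tool_rot: [-3.141, 0.005, -3.073]
force: [-0.1, 0.5, -0.1]
grip_width: 0.0306
shift [0.02, -0.035, 3.228] ('turn', np.float64(0.001), 'j6', np.float64(-1.288))
```

View pics/w8.png

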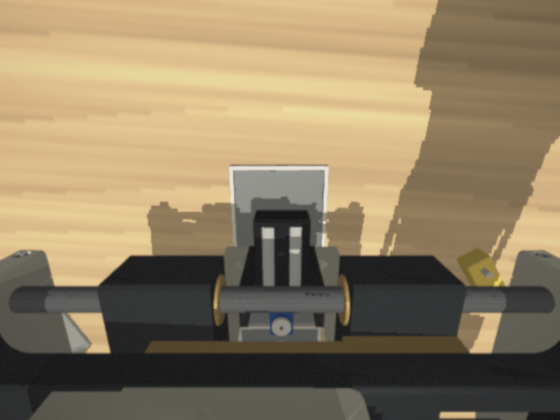

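```bash
python3 -m crank '[[-0.6,[0.02,-0.03,1.5],0],[-0.6,[0.02,-0.03,2.5],0],[-0.6,[0.02,-0.03,2.9],0],[-0.6,[0.02,-0.03,3.1],0],[-0.6,[0.02,-0.03,3.16],0],[-0.6,[0.02,-0.03,3.2],0],[-0.6,[0.02,-0.03,3.22],0],[-0.6,[0.02,-0.03,3.24],0],[-0.6,[0.02,-0.03,3.24],0]]'
```

```text
time: 20.0
ee_pos: [0.4805, -0.3009, 0.0292]
tool_rot: [-3.141, 0.005, -3.072]
force: [0.3, 0.1, 0.6]
grip_width: 0.0306
```

```bash
python3 -m crank '[[-0.6,[0,0,0.02],0],[-0.6,[0,0,0.04],0],[-0.6,[0,0,0.04],0],[-0.6,[0,0,0.04],0]]'
```

```text
time: 20.5
ee_pos: [0.4805, -0.3009, 0.0292]
tool_rot: [-3.141, 0.005, -3.072]
force: [-3.3, 2.6, 9.5]
grip_width: 0.0305
```

Contact felt; release and rise.

```bash
python3 -m crank '[[-0.25,[0,0,0],0],[-0.1,[0,0,0],0],[0,[0,0,0],0],[0,[0,0,0],0],[0,[0,0,-0.5],0],[0,[0,0,-1.5],0],[0,[0,0,-3.5],0],[0,[0,0,-5.5],0],[0,[0,0,-6],0],[0,[0,0,-6],0]]'
python3 - <<'E'
from h import *
f,K,W=cam('wrist'); cv2.imwrite('pics/w9.png',f)
goto(.6323,-.1132,.17,1.399-np.pi/2)
E
```

```text
time: 21.75
ee_pos: [0.48, -0.3008, 0.1805]
tool_rot: [-3.14, 0.008, -3.072]
force: [0.5, -0.7, -0.0]
grip_width: 0.0438
shift [-6.621, 7.054, 0.394] ('turn', np.float64(-1.33), 'j6', np.float64(-1.286))
```

View pics/w9.png

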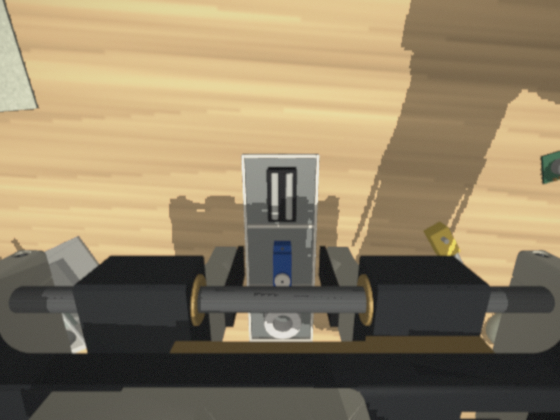

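```bash
python3 -m crank '[[0,[-1,1,0.4],-0.18],[0,[-2.5,2.5,0.4],-0.36],[0,[-4,4.2,0.4],-0.54],[0,[-5.5,6,0.4],-0.72],[0,[-6.62,7.05,0.4],-0.9],[0,[-6.62,7.05,0.4],-1.08],[0,[-6.62,7.05,0.4],-1.26],[0,[-6.62,7.05,0.4],-1.33],[0,[-6.62,7.05,0.4],-1.33],[0,[-6.62,7.05,0.4],-1.33],[0,[-6.62,7.05,0.4],-1.33]]'
python3 - <<'E'
from h import *
f,K,W=cam('wrist'); cv2.imwrite('pics/w10.png',f)
np.savez('w10',K=K,W=W)
g=f[150:250,220:360]
cv2.imwrite('pics/w10z.png',cv2.resize(g,None,fx=5,fy=5,interpolation=cv2.INTER_CUBIC))
E
```

```text
time: 23.18
ee_pos: [0.6321, -0.1134, 0.1694]
tool_rot: [-3.137, 0.001, -1.744]
force: [-1.0, -0.0, 0.1]
grip_width: 0.0441
```

View pics/w10z.png

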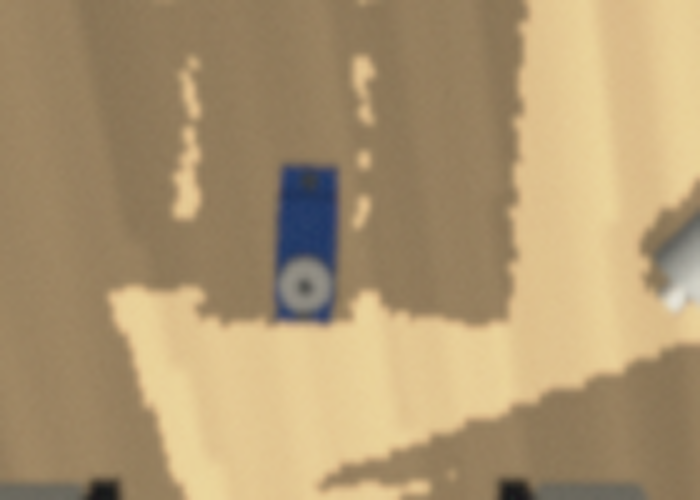

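Run:
```python
from h import *
d=np.load('w10.npz');K,W=d['K'],d['W']
z=lambda p:(np.array(p,float)+.5)/5-.5+np.array([220,150])
P=p2w(z([(282,167),(338,167),(331,322),(276,322)]),.019,K,W)[:,:2]
print([np.linalg.norm(P[i]-P[(i+1)%4]).round(4) for i in range(4)])
v=P[2]+P[3]-P[0]-P[1];a=np.arctan2(v[1],v[0]);print(P.mean(0),a)
goto(*P.mean(0),.027,a+np.pi/2)
print(bot.get_state()['joint_positions'].round(2))
```

```text
[np.float64(0.0113), np.float64(0.033), np.float64(0.0115), np.float64(0.0331)]
[ 0.63365071 -0.11402917] 1.3569887419461149
shift [0.019, -0.033, 5.704] ('turn', np.float64(0.041), 'j6', np.float64(-0.299))
[ 0.13  0.36 -0.17  0.   -1.04 -0.3 ]
```

```bash
python3 -m crank '[[0,[0.02,-0.03,2.5],0.041],[0,[0.02,-0.03,4.5],0.041],[0,[0.02,-0.03,5.4],0.041],[0,[0.02,-0.03,5.7],0.041],[0,[0.02,-0.03,5.7],0.041],[-0.6,[0.02,-0.03,5.7],0.041],[-1,[0.02,-0.03,5.7],0.041],[-1,[0.02,-0.03,5.7],0.041],[-1,[0.02,-0.03,5.7],0.041],[-1,[0.02,-0.03,5.7],0.041],[-1,[0.02,-0.03,5.7],0.041],[-1,[0.02,-0.03,5.7],0.041]]' 15
python3 - <<'E'
from h import *
u=np.array([np.cos(.072),np.sin(.072)])
c=np.array([.539,.2835])
goto(*(c+.0395*u),.14,.072+np.pi/2)
goto(*(c+.0395*u),.14,.072)
E
```

```text
time: 24.72
ee_pos: [0.6338, -0.114, 0.0276]
tool_rot: [-3.136, 0.001, -1.784]
force: [-1.9, 0.8, 4.9]
grip_width: 0.0126
shift [-15.186, 5.531, -4.516] ('turn', np.float64(1.286), 'j6', np.float64(-0.34))
shift [-15.186, 5.531, -4.516] ('turn', np.float64(-0.285), 'j6', np.float64(-0.34))
```

```bash
python3 -m crank '[[-1,[0,0,-1],0],[-1,[0,0,-3],0],[-1,[-1,0.4,-4.5],-0.05],[-1,[-3,1.1,-4.5],-0.1],[-1,[-5.3,1.9,-4.5],-0.15],[-1,[-7.6,2.8,-4.5],-0.2],[-1,[-9.9,3.6,-4.5],-0.285],[-1,[-12.1,4.4,-4.5],-0.285],[-1,[-14,5.1,-4.5],-0.285],[-1,[-15.18,5.53,-4.5],-0.285],[-1,[-15.18,5.53,-4.5],-0.285],[-1,[-15.18,5.53,-4.5],-0.285]]'
python3 - <<'E'
from h import *
f,K,W=cam('wrist'); cv2.imwrite('pics/w11.png',f)
np.savez('w11',K=K,W=W)
u=np.array([np.cos(.072),np.sin(.072)])
c=np.array([.539,.2835])
goto(*(c+.0395*u),.0316,.072)
E
```

```text
time: 26.22
ee_pos: [0.5781, 0.2858, 0.1391]
tool_rot: [-3.137, -0.001, -1.499]
force: [0.1, -1.0, -1.2]
grip_width: 0.0126
shift [-0.043, 0.014, 4.307] ('turn', np.float64(-0.001), 'j6', np.float64(-0.695))
```

View pics/w11.png

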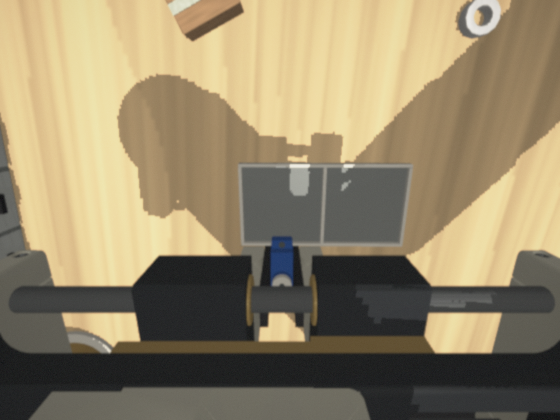

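Run:
```python
from h import *
d=np.load('w11.npz');K,W=d['K'],d['W']
P=p2w([(239,164),(411,164),(405,245),(243,246)],.009,K,W)[:,:2]
print(P.round(4),P.mean(0)); print([np.linalg.norm(P[i]-P[(i+1)%4]).round(4) for i in range(4)])
```

```text
[[0.621  0.2493]
 [0.463  0.2378]
 [0.4526 0.3185]
 [0.6146 0.3316]] [0.53779342 0.28426416]
[np.float64(0.1584), np.float64(0.0813), np.float64(0.1625), np.float64(0.0826)]
```

Agrees with the earlier tray2 pose. Lower.

```bash
python3 -m crank '[[-1,[0,0.02,2],0],[-1,[0,0.02,3.4],0],[-1,[0,0.02,3.9],0],[-1,[0,0.02,4.15],0],[-1,[0,0.02,4.22],0],[-1,[0,0.02,4.26],0],[-1,[0,0.02,4.28],0],[-1,[0,0.02,4.3],0],[-1,[0,0.02,4.3],0]]'
```

```text
time: 27.4
ee_pos: [0.5784, 0.2853, 0.032]
tool_rot: [-3.136, -0.001, -1.5]
force: [-0.2, 0.4, 0.4]
grip_width: 0.0124
```

```bash
python3 -m crank '[[-1,[0,0,0.02],0],[-1,[0,0,0.03],0],[-1,[0,0,0.05],0],[-1,[0,0,0.05],0]]'
```

```text
time: 27.9
ee_pos: [0.5784, 0.2854, 0.0316]
tool_rot: [-3.136, -0.001, -1.499]
force: [-2.4, -0.8, 7.9]
grip_width: 0.0123
```

```bash
python3 -m crank '[[-0.65,[0,0,0],0],[-0.5,[0,0,0],0],[-0.4,[0,0,0],0],[-0.4,[0,0,0],0],[-0.4,[0,0,-0.5],0],[-0.4,[0,0,-1.5],0],[-0.4,[0,0,-3.5],0],[-0.4,[0,0,-5.5],0],[-0.4,[0,0,-5.5],0],[-0.4,[0,0,-5.5],0]]'
python3 - <<'E'
from h import *
f,K,W=cam('wrist'); cv2.imwrite('pics/w12.png',f)
goto(.429,-.006,.19,.072)
E
```

```text
time: 29.15
ee_pos: [0.5774, 0.2855, 0.1698]
tool_rot: [-3.135, -0.0, -1.499]
force: [-0.2, -1.2, -0.7]
grip_width: 0.0265
shift [11.196, 6.736, -0.871] ('turn', np.float64(-0.001), 'j6', np.float64(-0.695))
```

View pics/w12.png

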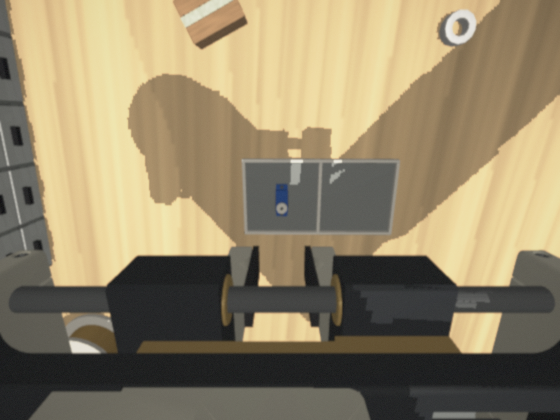

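```bash
python3 -m crank '[[-0.2,[1.5,1,-0.8],0],[-0.2,[3.5,2.1,-0.8],0],[-0.2,[5.5,3.3,-0.8],0],[-0.2,[7.5,4.5,-0.8],0],[-0.2,[9.5,5.7,-0.8],0],[-0.2,[10.8,6.5,-0.8],0],[-0.2,[11.2,6.74,-0.8],0],[-0.2,[11.2,6.74,-0.8],0],[-0.2,[11.2,6.74,-0.8],0],[-0.2,[11.2,6.74,-0.8],0]]'
python3 - <<'E'
from h import *
f,K,W=cam('wrist'); cv2.imwrite('pics/w13.png',f)
np.savez('w13',K=K,W=W)
g=f[140:250,210:360]
cv2.imwrite('pics/w13z.png',cv2.resize(g,None,fx=5,fy=5,interpolation=cv2.INTER_CUBIC))
E
```

```text
time: 30.45
ee_pos: [0.4294, -0.0054, 0.188]
tool_rot: [-3.137, -0.001, -1.499]
force: [0.5, -0.2, -0.2]
grip_width: 0.0351
```

View pics/w13z.png

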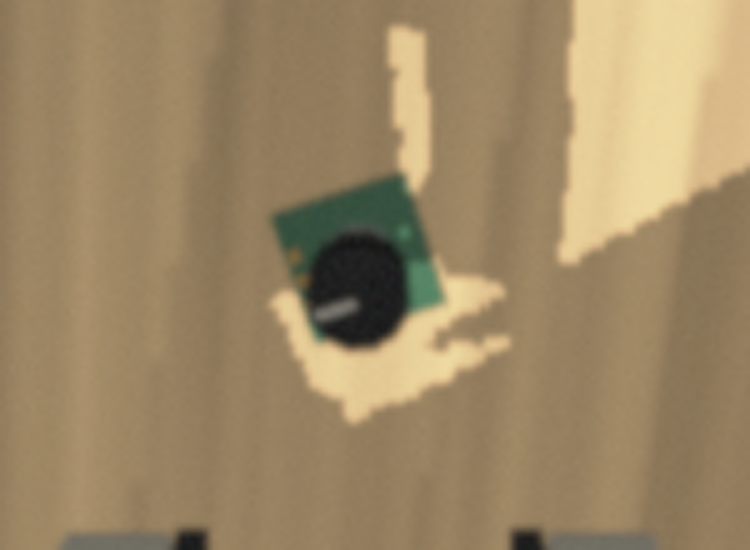

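Run:
```python
from h import *
d=np.load('w13.npz');K,W=d['K'],d['W']
z=lambda p:(np.array(p,float)+.5)/5-.5+np.array([210,140])
B=p2w(z([(273,216),(401,174),(445,300),(318,341)]),.003,K,W)[:,:2]
print([np.linalg.norm(B[i]-B[(i+1)%4]).round(4) for i in range(4)],B.mean(0))
k=p2w(z([(306,299),(407,299),(357,299)]),.038,K,W)[:,:2];print(k,np.linalg.norm(k[0]-k[1]))
v=B[1]-B[0];a=np.arctan2(v[1],v[0]);print(a)
goto(*((B.mean(0)+k[2])/2),.036,a)
```

```text
[np.float64(0.0304), np.float64(0.031), np.float64(0.0309), np.float64(0.0312)] [ 0.43056423 -0.00527448]
[[ 0.44133624 -0.00469687]
 [ 0.42066186 -0.00621299]
 [ 0.43089502 -0.00546256]] 0.0207299028945731
-2.747695401457304
shift [-0.007, -0.03, 6.08] ('turn', np.float64(-0.322), 'j6', np.float64(-0.383))
```

```bash
python3 -m crank '[[0,[0,-0.03,1.5],-0.16],[0,[0,-0.03,2.5],-0.322],[0,[0,-0.03,4.5],-0.322],[0,[0,-0.03,5.6],-0.322],[0,[0,-0.03,6],-0.322],[0,[0,-0.03,6],-0.322],[-0.5,[0,-0.03,6],-0.322],[-1,[0,-0.03,6],-0.322],[-1,[0,-0.03,6],-0.322],[-1,[0,-0.03,6],-0.322],[-1,[0,-0.03,6],-0.322],[-1,[0,-0.03,6],-0.322]]' 15
python3 - <<'E'
from h import *
u=np.array([np.cos(.072),np.sin(.072)])
c=np.array([.5385,.284])
goto(*(c-.0395*u),.14,.072)
E
```

```text
time: 32.0
ee_pos: [0.4312, -0.0053, 0.0387]
tool_rot: [-3.136, -0.003, -1.176]
force: [-2.1, 1.0, 7.6]
grip_width: 0.0217
shift [-9.525, -6.933, -4.043] ('turn', np.float64(0.323), 'j6', np.float64(-0.062))
```

```bash
python3 -m crank '[[-1,[0,0,-1],0],[-1,[0,0,-3],0],[-1,[-1,-0.7,-4],0.08],[-1,[-3,-2.2,-4],0.16],[-1,[-5,-3.6,-4],0.24],[-1,[-7,-5.1,-4],0.323],[-1,[-8.8,-6.4,-4],0.323],[-1,[-9.52,-6.93,-4],0.323],[-1,[-9.52,-6.93,-4],0.323],[-1,[-9.52,-6.93,-4],0.323]]'
python3 - <<'E'
from h import *
f,K,W=cam('wrist'); cv2.imwrite('pics/w14.png',f)
u=np.array([np.cos(.072),np.sin(.072)])
c=np.array([.5385,.284])
goto(*(c-.0395*u),.0427,.072)
E
```

```text
time: 33.25
ee_pos: [0.4985, 0.2799, 0.1387]
tool_rot: [-3.137, -0.002, -1.5]
force: [-0.6, 1.0, -1.0]
grip_width: 0.0213
shift [-0.061, -0.002, 3.848] ('turn', np.float64(-0.001), 'j6', np.float64(-0.789))
```

View pics/w14.png

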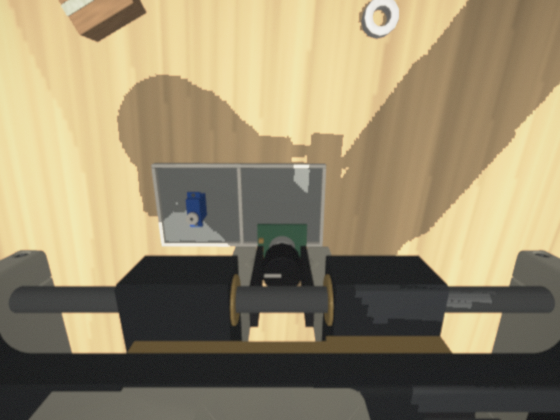

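```bash
python3 -m crank '[[-1,[-0.05,0,1.8],0],[-1,[-0.05,0,3],0],[-1,[-0.05,0,3.5],0],[-1,[-0.05,0,3.7],0],[-1,[-0.05,0,3.76],0],[-1,[-0.05,0,3.8],0],[-1,[-0.05,0,3.82],0],[-1,[-0.05,0,3.84],0],[-1,[-0.05,0,3.84],0]]'
```

```text
time: 34.42
ee_pos: [0.4991, 0.2809, 0.043]
tool_rot: [-3.136, -0.001, -1.5]
force: [0.1, 0.1, -0.5]
grip_width: 0.0211
```

```bash
python3 -m crank '[[-1,[0,0,0.02],0],[-1,[0,0,0.03],0],[-1,[0,0,0.05],0],[-1,[0,0,0.05],0]]'
```

```text
time: 34.92
ee_pos: [0.4992, 0.281, 0.0427]
tool_rot: [-3.136, -0.001, -1.5]
force: [-2.9, -0.8, 10.1]
grip_width: 0.0211
```

Contact felt; release, rise and check.

```bash
python3 -m crank '[[-0.45,[0,0,0],0],[-0.3,[0,0,0],0],[-0.2,[0,0,0],0],[-0.2,[0,0,0],0],[-0.2,[0,0,-0.5],0],[-0.2,[0,0,-1.5],0],[-0.2,[0,0,-3.5],0],[-0.2,[0,0,-5.5],0],[-0.2,[1.5,0,-6],0],[-0.2,[1.5,0,-6],0],[-0.2,[1.5,0,-6],0]]'
python3 - <<'E'
from h import *
f,K,W=cam('wrist'); cv2.imwrite('pics/w15.png',f)
f,K,W=cam('top'); cv2.imwrite('pics/t15.png',f)
f,K,W=cam('scene'); cv2.imwrite('pics/s15.png',f)
E
```

```text
time: 36.3
ee_pos: [0.501, 0.2437, 0.1933]
tool_rot: [-3.135, -0.0, -1.5]
force: [0.4, 1.0, 0.1]
grip_width: 0.035
```

View pics/w15.png

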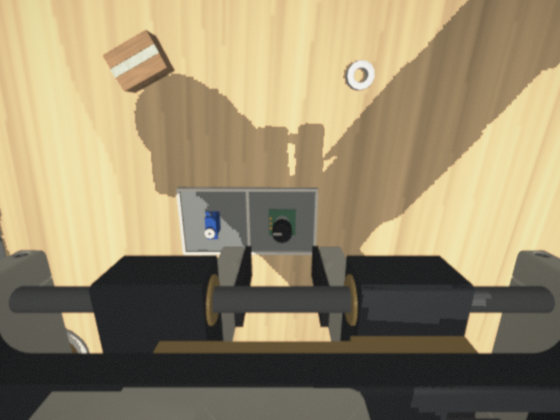

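View pics/s15.png

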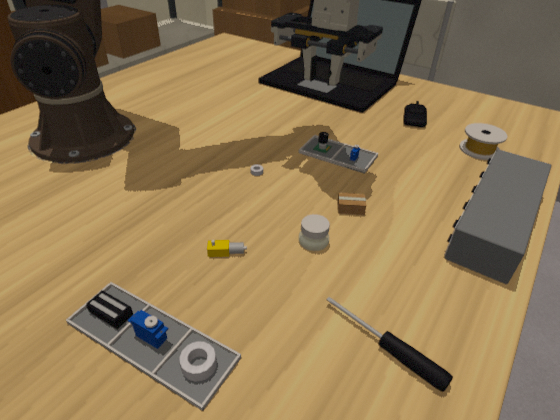

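View pics/t15.png

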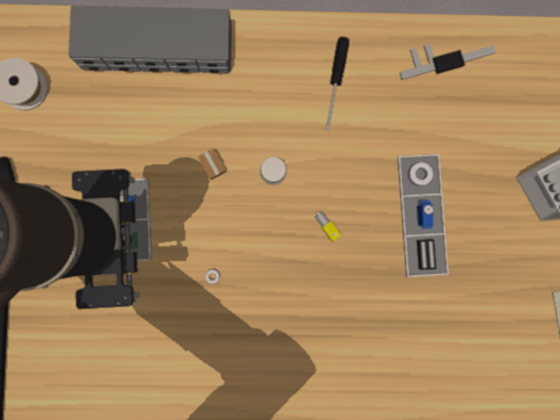

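```bash
python3 -c "
from cell import bot
s=bot.get_state();print(s['time'],s['force'].round(1));print(bot.sign_off())"
```

```text
36.45 [ 0.4 -0.1 -1.1]
the job is handed in; nothing more can be done
None
```

Both kits are made up and the job was handed in at 36.5 s, with the gripper empty and clear of everything.

- **Three-pocket tray:** the large servo is in the middle pocket, the bearing ring in the far end pocket and the battery pack in the near one.
- **Two-pocket tray:** the small servo is in the far pocket and the knob board in the near one.

I lowered each part until the wrist felt floor contact (5–10 N) before letting go. The last top, scene and wrist pictures show all five upright or flat inside their pockets. The small ring, gearmotor and jar are at the same pixels as at the start.

Two readings disagreed slightly, neither with any visible effect:
- **Ring grip:** the gripper read 44.5 mm on the 46 mm bearing ring.
- **Tray centres:** the top and wrist cameras differed by about 2 mm on where the trays' centres are, well within the pockets' slack.

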